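Make up the note-stand and bottle-gift craft kits on the mudroom tray table

TASK

Make up the two craft kits from the stock on the tray table: the bark-edged birch round, the grey spring clip and the wax tin are the note-stand kit and go in the blue three-well tray; the birch round without bark and the green glass stopper are the bottle-gift kit and go in the yellow two-well tray. Put one thing in each well, whichever well you like, resting on the well's floor the same way up as it is now (rounds, clip and tin flat, the stopper upright on its head). Leave the ring dish, the cork stopper and the clothes peg standing where they are.

Things in the scene. Friction and masses are not known exactly. Their poses are not given: they have to be found in the camera images.
- bark_round_mid (a point): birch craft round with a dark bark edge: a flat disc 54 mm across, 16 mm thick, pale end grain inside a dark brown bark ring. Point at its centre, half-way up (8 mm); z up.
- plain_round_mid (a point): birch craft round without bark: a flat disc 54 mm across, 16 mm thick, pale all over with fine growth rings. Point at its centre, half-way up (8 mm); z up.
- spring_clip_mid (a point): grey plastic spring clip lying on its side: 56 mm long along its x (jaws, tapering, towards +x; handles towards -x), 16 mm high; its middle 22 mm is a parallel-sided body 26 mm wide along its y, with a steel spring in it. Grasp it across that width. It is a stiff closed clip: gripping it does not open it. Point at its centre, half-way up (8 mm); z up.
- wax_tin_mid (a point): closed round aluminium tin of wood wax, 56 mm across the lid, 22 mm high, a red disc with a white dot on the lid. Point at its centre, half-way up (11 mm); z up.
- glass_stopper_mid (a point): green glass bottle stopper standing on its flat head, stem up: head 34 mm across and 14 mm high (at the bottom), stem 19 mm narrowing to 17 mm across above it, 42 mm high in all. Point on its axis, half-way up (21 mm); z up along the stem.
- blue_tray: blue plastic kit tray, fixed to the table by its grip feet, 268 x 128 x 18 mm (x, y, z), with three open wells in a row, well centres at x = -88, 0 and +88 mm, y = 0 in the tray's frame. Each well is 84 mm along the tray's x by 120 mm along its y; floor 4 mm above the table; walls and dividers 4 mm thick, rim 18 mm above the table. Origin under its centre, on the table; z up.
- yellow_tray: yellow plastic kit tray, fixed to the table by its grip feet, 180 x 128 x 18 mm (x, y, z), with two open wells in a row, well centres at x = -44 and +44 mm, y = 0 in the tray's frame. Each well is 84 mm along the tray's x by 120 mm along its y; floor 4 mm above the table; walls and dividers 4 mm thick, rim 18 mm above the table. Origin under its centre, on the table; z up.
- ring_dish_mid (a point): small white ceramic ring dish with a ring cone in the middle, 72 mm across the rim, rim 20 mm and cone 31 mm high; loose, stays where it is. Point on its axis, 10 mm up.
- cork_stopper_mid (a point): natural cork stopper standing on its black cap (cap 30 mm across, 12 mm high; cork 21 mm across; 38 mm high in all); loose, stays where it is. Point on its axis, half-way up (19 mm).
- clothes_peg_mid (a point): wooden clothes peg lying down, 72 mm long along its x, 13 mm wide, 10 mm high; loose, stays where it is. Point at its centre, half-way up (5 mm).
There are look-alikes about, which are no part of the job. What is shaped like the part that bears bark_round_mid but orange or purple is not meant.

How it is judged:
By the outcome, as a careful person would: the job done as asked, in the order asked, and still so for the second after the job is handed in, with the robot touching nothing.
It also fails if it takes over 120 s, if anything falls off the work surface, if the arm or the gripper's body presses on something with over 40 N, if the wrist force passes 120 N, or if a joint passes its speed limit or range.

ROBOT

A 6-joint arm with a two-finger parallel gripper is mounted at the origin on the work surface. World frame = base frame: x ahead of the robot, y to its left, z up, the work surface at z = 0. Lengths are in mm, angles in rad, forces in N, time in s.
With the tool pointing down it reaches from about 400 to 925 mm from the base axis. Payload 12.5 kg.
Tool frame: the origin (TCP) lies at the very end of the fingers, on their centre line; the grasp point (between the pads) lies 19 mm behind it (ctrl.grasp_offset is the distance from the TCP to the grasp point, in mm); z points along the fingers, y is the line along which they close (so a half turn about z gives the same grasp; the last joint's range is limited). The gripper opens to 95 mm and grips with 3 to 60 N. Pads are 20 mm wide; open, the fingers measure 119 mm over their backs; the gripper's body (75 mm by 180 mm) begins 59 mm behind the grasp point.
Start: joints at [1.109, 0.491, 1.559, -0, 1.092, -0.106], TCP at [217.697, 585.879, 214.661] pointing down, gripper open.
Joint ranges: [-3.1, 3.1], [-0.84, 2.19], [0.05, 2.79], [-1.13, 4.28], [0.06, 2.93], [-2.69, 2.69]. Speed limits (rad/s): [2.22, 2.22, 2.79, 3.14, 3.14, 3.14].

INTERFACE

Orientations are given as a unit quaternion [w, x, y, z].
In Python, from plant import ctrl, eyes gives the robot as it stands. Calls block until the motion is done:
- ctrl.goto(position, orientation): joint-space move of the TCP to a pose.
- ctrl.line_to(position, orientation=None, velocity=150, guard=None): straight line of the TCP; orientation=None keeps the orientation; velocity is the mean speed in mm/s. With guard (N) it stops when the force on the tool has changed by that much, and returns True; else False.
- ctrl.goto_joints(angles): joint-space move.
- ctrl.grip(opening, force=None): finger opening in mm; force is the grip in N (None keeps the last); returns when the fingers have stopped.
- ctrl.hold(seconds).
- ctrl.ik(position, orientation): joint angles nearest the present ones, or None.
- ctrl.read_state(): the state.
- eyes.capture(name): name is "scene" or "top" or "wrist"; returns the picture (400x640x3 uint8, blue, green, red); there is no depth.
- eyes.camera_params(name): a dict with "intrinsics" (3x3 intrinsics, pixels), "dist" ([k1, k2, p1, p2, k3] as OpenCV has them; the pictures are not rectified), "R" (3x3) and "t" (3): a world point X has camera coordinates R X + t; the wrist camera has in their place "hand_eye" (4x4, takes a point from camera to tool coordinates, whose origin is the TCP and whose axes are the flange's). Camera axes: x right, y down, z forward; pixel columns grow to the right and rows downward; lengths in mm; the calibration is good to about 2 mm. A picture is of the moment at which its call begins: read the wrist's pose just before it. camera_params takes no time and is no camera call.
A pose or a line that the arm cannot do raises ctrl.MotionError and nothing moves.
- ctrl.close_job(): hands the job in; it is judged then, once.
Trained networks look in the newest picture that a camera, given by its name, has taken for a name from the list of things; names that differ only in an ending like _2 or _b are one class to them, and where a whole thing is asked for, a point or a joint stands for the part that bears it (a point fixed in the world has none). Each returns a list of dicts, best first, with "conf" (0 to 1); they miss things now and then, are a little off and sometimes report something else, mostly with a low value. They report only what shows in the picture. A call takes as long as a camera call. They do not tell look-alikes from the thing itself.
- eyes.regions_of(camera, name): "mask" (400x640 bool, what is visible of it) and "at" ([column, row] in pixels, amid what is visible of it).
The state is a dict: "t": time; "joints": joint angles; "dq": joint speeds; "effort": joint torques, N m; "ee_pos": TCP position; "ee_rot": TCP orientation; "contact_force": force on the tool from outside, world axes, zero at the start; "moment": the same for the moment, N m; "finger_gap": finger opening in mm; "grasp_force": force on a finger pad.
Only numpy, scipy, OpenCV 4.12 (cv2) and the standard library are available. Lean on these libraries where they do the work, as an engineer would, in place of code of your own. Each camera call takes 0.05 s, during which the arm holds its last target. There are 200 camera calls.

## Working session

There is one attempt and no reset: what is moved stays moved. The work goes in short steps, each a Python script; the robot and the scene stay as the last script left them, time stands still between calls to the robot, and variables do not carry over. Pictures are saved under pics/ and viewed, at most 14 in all, crops included, and the job is handed in when it is done.

```bash
mkdir -p pics; ls
python3 - <<'E'
from plant import ctrl, eyes
import cv2
for c in ("scene","top"):
    cv2.imwrite(f"pics/{c}0.png",eyes.capture(c))
    p=eyes.camera_params(c); print(c,p)
    for n in "bark_round_mid plain_round_mid spring_clip_mid wax_tin_mid glass_stopper_mid blue_tray yellow_tray ring_dish_mid cork_stopper_mid clothes_peg_mid".split():
        print(n,[(round(r["conf"],2),[int(v) for v in r["at"]],int(r["mask"].sum())) for r in eyes.regions_of(c,n)])
print(eyes.camera_params("wrist"),ctrl.read_state()["t"],ctrl.read_state()["ee_rot"],ctrl.grasp_offset)
E
```

```text
pics
scene {'intrinsics': array([[391.96160887,   0.        , 318.93864608],
       [  0.        , 391.96160887, 203.71102528],
       [  0.        ,   0.        ,   1.        ]]), 'dist': array([0.01035212, 0.        , 0.        , 0.        , 0.        ]), 'R': array([[ 0.44548732,  0.89528284, -0.00311173],
       [ 0.60974635, -0.30594741, -0.73116727],
       [-0.65555353,  0.32382838, -0.68219114]]), 't': array([-240.14643759, -274.08856108, 1109.68210051])}
bark_round_mid [(0.97, [229, 183], 408), (0.93, [306, 162], 378), (0.89, [299, 194], 435), (0.8, [176, 189], 451), (0.7, [163, 286], 11068), (0.57, [360, 157], 373)]
plain_round_mid [(0.72, [289, 244], 674)]
spring_clip_mid [(0.63, [342, 180], 308)]
wax_tin_mid [(0.8, [349, 278], 918)]
glass_stopper_mid [(0.61, [233, 211], 273), (0.55, [417, 255], 286)]
blue_tray [(0.73, [164, 287], 11083)]
yellow_tray [(0.71, [444, 182], 3787)]
ring_dish_mid [(0.55, [300, 305], 1386)]
cork_stopper_mid [(0.55, [418, 253], 313)]
clothes_peg_mid [(0.64, [295, 193], 480)]
top {'intrinsics': array([[434.45114226,   0.        , 324.13643485],
   
[... 999 characters left out ...]
(0.5, [289, 191], 166)]
{'intrinsics': array([[338.97195935,   0.        , 314.43830977],
       [  0.        , 338.97195935, 204.49152482],
       [  0.        ,   0.        ,   1.        ]]), 'dist': array([-0.01833823,  0.        ,  0.        ,  0.        ,  0.        ]), 'hand_eye': array([[ 1.38163539e-04, -9.63620077e-01, -2.67275754e-01,
         7.58553568e+01],
       [ 9.99999819e-01, -2.31879391e-05,  6.00532879e-04,
        -2.09445954e-01],
       [-5.84883113e-04, -2.67275789e-01,  9.63619899e-01,
        -1.69309321e+02],
       [ 0.00000000e+00,  0.00000000e+00,  0.00000000e+00,
         1.00000000e+00]])} 1.1 [1.51145953e-05 1.76966006e-01 9.84216964e-01 3.15174128e-05] 18.8
```

Run:
```python
import cv2
a=cv2.imread("pics/top0.png")[80:340,140:540]
cv2.imwrite("pics/top0c.png",cv2.resize(a,(800,520),interpolation=cv2.INTER_CUBIC))
```

```text
(no output)
```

View pics/top0c.png

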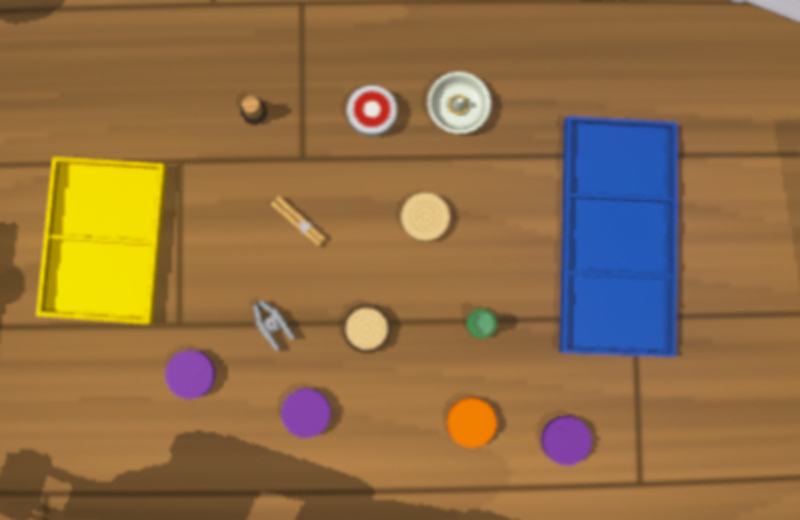

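View pics/scene0.png

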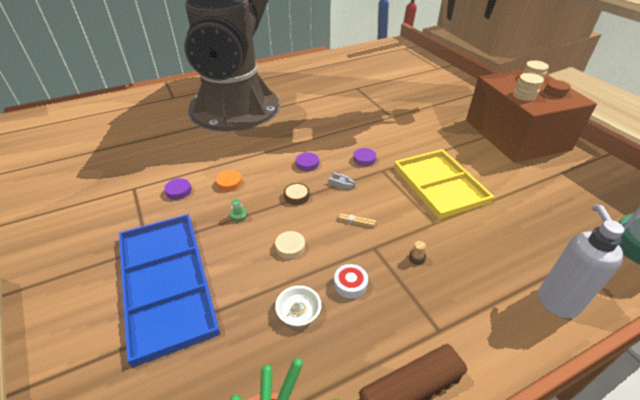

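Top view (crop halved, plus offset): the bark-free round is at (353,188), a pale round with a dark rim at (324,244), clip at (276,242), green stopper at (381,242) and tin at (326,135). The dish is at (370,131), the cork at (266,133) and the peg at (289,191). In both views the blue tray lies on the robot's left and the yellow one on its right.

Candidates for bark_round_mid, top pixels: pale with dark rim (324,244); orange (376,291); purple (234,267), (292,287), (423,300). Only the first has pale grain in a dark ring, so that is the one, and I'll confirm it in a crop. Next I triangulate.

```bash
cat > h.py <<'E'
import numpy as np, cv2
from plant import ctrl, eyes
from scipy.spatial.transform import Rotation as Rn
def rot(q): return Rn.from_quat([q[1],q[2],q[3],q[0]]).as_matrix()
def pose(cam):
    p=eyes.camera_params(cam)
    if cam!="wrist": return p["intrinsics"],p["dist"],p["R"],np.array(p["t"])
    s=ctrl.read_state(); T=np.eye(4); T[:3,:3]=rot(s["ee_rot"]); T[:3,3]=s["ee_pos"]
    M=np.linalg.inv(T@p["hand_eye"]); return p["intrinsics"],p["dist"],M[:3,:3],M[:3,3]
def rays(P,px):
    K,d,R,t=P; u=cv2.undistortPoints(np.float64(px).reshape(-1,1,2),K,d)[:,0]
    return -R.T@t, np.c_[u,np.ones(len(u))]@R
def plane(P,px,z):
    C,D=rays(P,px); return C+D*((z-C[2])/D[:,2])[:,None]
def proj(P,X):
    K,d,R,t=P; return cv2.projectPoints(np.float64(X).reshape(-1,1,3),cv2.Rodrigues(R)[0],t,K,d)[0][:,0]
def tri(Ps,pxs):
    A=np.zeros((3,3));b=np.zeros(3);L=[]
    for P,px in zip(Ps,pxs):
        C,D=rays(P,px);D=D[0]/np.linalg.norm(D[0]);M=np.eye(3)-np.outer(D,D);A+=M;b+=M@C;L.append((M,C))
    X=np.linalg.solve(A,b); return X,max(np.linalg.norm(M@(X-C)) for M,C in L)
def quat(yaw):  # tool down, tool y (closing) along world angle yaw
    y=np.array([np.cos(yaw),np.sin(yaw),0]);z=np.array([0,0,-1.])
    q=Rn.from_matrix(np.c_[np.cross(y,z),y,z]).as_quat(); return [q[3],*q[:3]]
def tray(img,P,col,z=18):
    hsv=cv2.cvtColor(img,cv2.COLOR_BGR2HSV)
    m=cv2.inRange(hsv,*{"blue":((100,150,50),(125,255,255)),"yellow":((24,150,90),(35,255,255))}[col])
    c=max(cv2.findContours(m,0,1)[0],key=cv2.contourArea)
    return cv2.minAreaRect(np.float32(plane(P,c[:,0],z)[:,:2]))
E
python3 - <<'E'
from h import *
T,S=pose("top"),pose("scene"); ti,si=cv2.imread("pics/top0.png"),cv2.imread("pics/scene0.png")
for n,a,b in [("bark",(323.5,244),(296.5,194)),("plain",(353,188.5),(290,245)),("clip",(276.5,242),(342,181)),("tin",(326.5,134.5),(350,281)),("stopper",(381,242),(237.5,211)),
 ("dish",(370,131),(299,307)),("cork",(266,133),(418,253)),("peg",(289.5,190.5),(357,220))]:
    X,e=tri([T,S],[a,b]); print(n,X.round(1),round(e,1),np.hypot(*X[:2]).round())
for c in ("blue","yellow"): print(c,tray(ti,T,c),tray(si,S,c))
a=cv2.resize(ti[215:325,210:450],None,fx=3.3,fy=3.3,interpolation=cv2.INTER_CUBIC); cv2.imwrite("pics/cand.png",a)
E
```

```text
bark [428.7   1.8   9.7] 0.5 429.0
plain [552.1 -66.5   9.7] 0.7 556.0
clip [435.  106.7  10.7] 1.0 448.0
tin [675.3  -9.7  16.5] 0.3 675.0
stopper [ 430.6 -125.8   17.2] 0.1 449.0
dish [ 682.5 -107.5   17.5] 1.1 691.0
cork [679.6 126.4  20.4] 1.1 691.0
peg [550.2  76.8   8.1] 0.9 556.0
blue ((527.838134765625, -283.59600830078125), (128.39459228515625, 264.51190185546875), 86.91896057128906) ((529.7662353515625, -286.25164794921875), (127.35051727294922, 276.425048828125), 86.57430267333984)
yellow ((532.495361328125, 298.5631408691406), (131.9855499267578, 181.9672393798828), 85.2472915649414) ((535.296630859375, 294.6502685546875), (139.2159423828125, 192.64068603515625), 85.51012420654297)
```

View pics/cand.png

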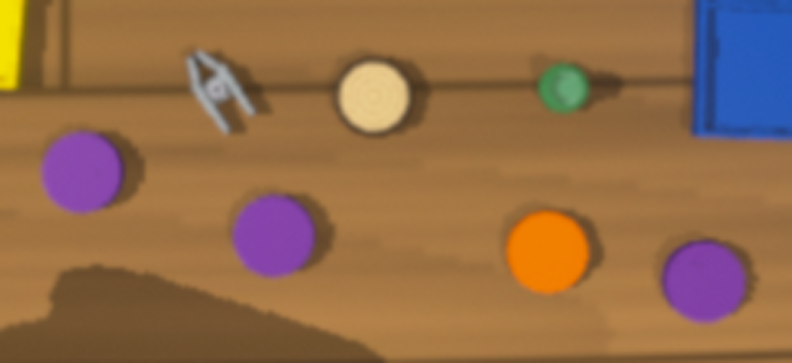

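Enlarged, the (324,244) disc is pale with a dark ring and the other four are solid purple or orange, so it is confirmed. Triangulated heights agree with the text to within about 5 mm. Now two close wrist looks.

Run:
```python
from h import *
import pickle
q=[quat(np.pi/2),quat(-np.pi/2)]
def best(p):
    c=[(np.abs(np.array(j)-ctrl.read_state()["joints"]).max(),k) for k,j in enumerate(ctrl.ik(p,x) for x in q) if j is not None]; print(c); return q[min(c)[1]]
views=[]
for i,p in enumerate([(450,0,150),(650,-10,150)]):
    ctrl.goto(p,best(p)); P=pose("wrist"); im=eyes.capture("wrist"); cv2.imwrite(f"pics/w{i}.png",im)
    G=dict(bark=(428.7,1.8,8),plain=(552,-66.5,8),clip=(435,106.7,8),tin=(675,-10,11),stopper=(430.6,-125.8,21))
    for n,N in [("bark","bark_round_mid"),("plain","plain_round_mid"),("clip","spring_clip_mid"),("tin","wax_tin_mid"),("stopper","glass_stopper_mid")]:
        pp=proj(P,G[n])[0]
        r=[(round(a["conf"],2),np.round(np.argwhere(a["mask"]).mean(0)[::-1],1),int(a["mask"].sum())) for a in eyes.regions_of("wrist",N) if np.hypot(*(np.array(a["at"])-pp))<40]
        print(i,n,pp.round(),[(c,x,k,plane(P,x,G[n][2])[0].round(1)) for c,x,k in r])
    for c in ("blue","yellow"):
        try: print(c,tray(im,P,c))
        except Exception as e: print(c,e)
    views.append(P)
pickle.dump(views,open("v.pkl","wb")); print(ctrl.read_state()["t"])
```

```text
[(np.float64(1.6121667981800143), 0), (np.float64(1.5294258554097793), 1)]
0 bark [313. 214.] [(0.61, array([312.4, 216.7]), 2534, array([426.4,   2.6,   8. ]))]
0 plain [392.  78.] [(0.69, array([391.6,  79.9]), 3400, array([550.8, -66.2,   8. ]))]
0 clip [204. 208.] [(0.88, array([201.5, 209.1]), 1359, array([433.8, 108.9,   8. ]))]
0 tin [329. -91.] []
0 stopper [451. 217.] [(0.72, array([447.9, 215. ]), 1221, array([ 432.3, -122.6,   21. ]))]
blue ((502.61627197265625, -264.60693359375), (115.38809967041016, 220.28689575195312), 87.47051239013672)
yellow ((603.0657348632812, 242.4265899658203), (26.714534759521484, 19.231311798095703), 85.65046691894531)
[(np.float64(3.111485588252809), 0), (np.float64(0.48576411079192994), 1)]
1 bark [304. 384.] []
1 plain [370. 285.] [(0.61, array([367.7, 275.7]), 1202, array([562.4, -63.6,   8. ]))]
1 clip [210. 379.] []
1 tin [315. 165.] [(0.89, array([312.3, 168.9]), 3075, array([671.8,  -7.7,  11. ]))]
1 stopper [421. 391.] []
blue ((613.7900390625, -275.9422302246094), (123.24403381347656, 97.11125946044922), 86.52244567871094)
yellow ((587.9544677734375, 281.6504821777344), (20.630617141723633, 55.28581237792969), 23.15162467956543)
4.775
```

View pics/w0.png

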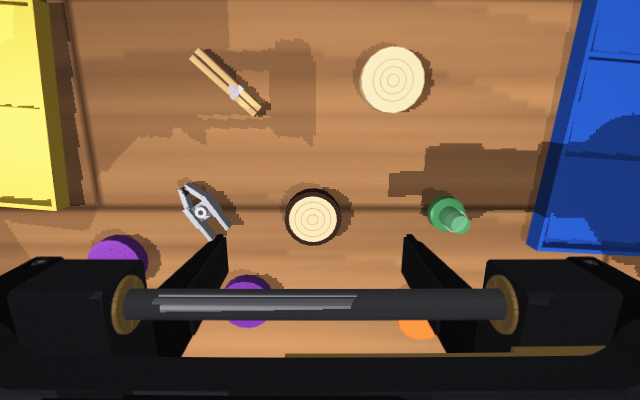

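View pics/w1.png

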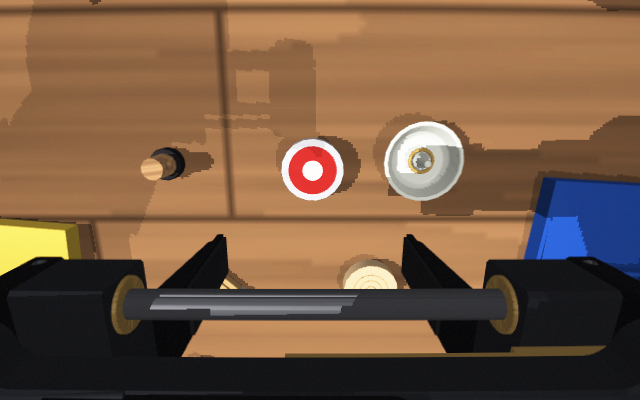

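w0: the bark round is at (313,216) with its dark ring clear, the plain round at (392,79), the stopper at (448,214) and the clip at (202,210), slanted. w1: the tin is at (313,169), with the dish at (424,161) to its right and the cork at (165,164) well away. I'll take one crop for the clip's axis.

Run:
```python
from h import *
import pickle
im=cv2.imread("pics/w0.png")[170:255,160:250]; cv2.imwrite("pics/clip.png",cv2.resize(im,None,fx=6,fy=6,interpolation=cv2.INTER_CUBIC))
```

```text
(no output)
```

View pics/clip.png

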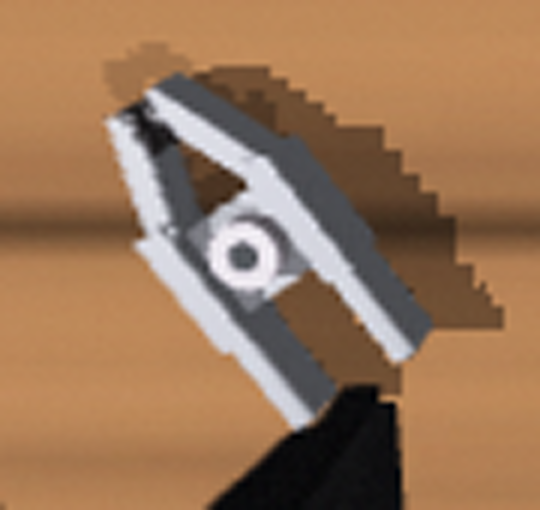

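The clip's jaws are at the upper left of the crop at (129,106), its handle ends at about (351,394) and its spring at (243,255). Every gripping side is clear. I'm picking the bark round first.

```bash
cat > pp.py <<'E'
from h import *
B,BA=np.array([528.5,-284.5]),np.deg2rad(86.8); Y,YA=np.array([533.5,297.]),np.deg2rad(85.4)
well=lambda c,a,d:c+d*np.array([np.sin(a),-np.cos(a)])
def q_for(p,yaw):
    s=np.array(ctrl.read_state()["joints"]); o=[]
    for k in (0,np.pi):
        j=ctrl.ik(p,quat(yaw+k))
        if j is not None: o.append((np.abs(np.array(j)-s).max(),k))
    return quat(yaw+min(o)[1])
def move(xy,z,yaw): p=[*xy,z]; ctrl.goto(p,q_for(p,yaw))
def pick(xy,yaw,w,force=20,z=3,zs=110):
    move(xy,zs,yaw); ctrl.grip(w)
    hit=ctrl.line_to([*xy,z],guard=15); ctrl.grip(0,force); s=ctrl.read_state()
    print("grip gap",s["finger_gap"],"F",s["grasp_force"],"hit",hit,"z",s["ee_pos"][2],"t",s["t"])
    ctrl.line_to([*xy,zs])
    print("lifted gap",ctrl.read_state()["finger_gap"],ctrl.read_state()["grasp_force"])
def place(xy,yaw,w,z=7.5,zs=110):
    move(xy,zs,yaw); ctrl.line_to([*xy,30]); hit=ctrl.line_to([*xy,z],velocity=60,guard=8)
    s=ctrl.read_state(); print("place gap",s["finger_gap"],"hit",hit,"z",s["ee_pos"][2])
    ctrl.grip(w); ctrl.line_to([*xy,zs]); print("t",ctrl.read_state()["t"])
E
python3 - <<'E'
from pp import *; import pickle
P=pickle.load(open("v.pkl","rb"))[0]
pt=np.array([[129,106],[351,394],[243,255]])/6+[160,170]
X=plane(P,pt,16); d=X[0]-X[1]; print("clip",X.round(1),np.linalg.norm(d),np.rad2deg(np.arctan2(d[1],d[0])))
pick((428,2),np.pi/2,72)
place(well(B,BA,-88),BA,72)
E
```

```text
clip [[456.6 122.7  16. ]
 [409.8  92.1  16. ]
 [432.8 107.3  16. ]] 55.96905386771205 33.188297397166615
grip gap 53.51981221504395 F 20.001120865345 hit False z 3.476087620485856 t 7.6333
lifted gap 53.63424049206248 19.99997466802597
place gap 53.98957632742494 hit True z 6.398965641942801
t 12.1333
```

The clip's measured length of 56.0 mm matches. The bark round is placed. Clip and tin next.

Run:
```python
from pp import *
pick((433.3,107.5),np.deg2rad(123.2),42)
place(well(B,BA,0),BA,44)
pick((674,-9),np.pi/2,72)
place(well(B,BA,88),BA,72)
P=pose("wrist"); cv2.imwrite("pics/w2.png",eyes.capture("wrist"))
```

```text
grip gap 26.081778655075283 F 19.97896581888199 hit False z 3.52617685853188 t 15.5917
lifted gap 25.87753480128793 19.9780011177063
place gap 25.76570575751897 hit True z 6.867911628967393
t 20.4583
grip gap 55.54466920817991 F 20.000437796115875 hit False z 3.6172623282861376 t 23.65
lifted gap 55.411716272181735 19.999964833259583
place gap 55.70161692043705 hit True z 6.63736114331398
t 28.125
```

View pics/w2.png

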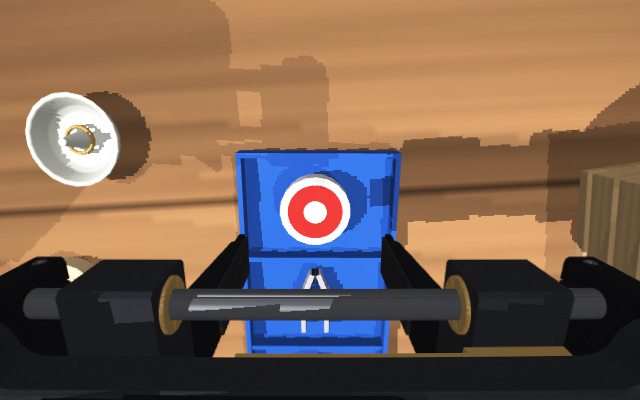

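The tin lies flat in the far blue well (315,212), and the clip in the middle well (315,295). Now the yellow kit.

Run:
```python
from pp import *
pick((552,-66.3),np.pi/2,72)
place(well(Y,YA,44),YA,72)
pick((431,-125.3),np.pi/2,56,force=15)
place(well(Y,YA,-44),YA,60)
move((450,0),150,np.pi/2); ctrl.goto([420,420,200],q_for([420,420,200],np.pi/2))
ti=eyes.capture("top"); si=eyes.capture("scene")
cv2.imwrite("pics/end_s.png",si)
cv2.imwrite("pics/end_t.png",cv2.resize(ti[80:340,140:540],(800,520),interpolation=cv2.INTER_CUBIC))
print(ctrl.read_state()["t"])
```

```text
grip gap 53.54157165124891 F 20.000776648521423 hit False z 3.562665630683262 t 30.6417
lifted gap 53.33493272751396 19.99989241361618
place gap 53.50021379206756 hit False z 7.170532751938627
t 35.475
grip gap 33.08295836688833 F 15.001019585179165 hit False z 3.3800102465999653 t 39.0167
lifted gap 32.84216603486917 14.999835746129975
place gap 33.205240823359254 hit True z 6.612428039667835
t 44.1083
46.9417
```

View pics/end_t.png

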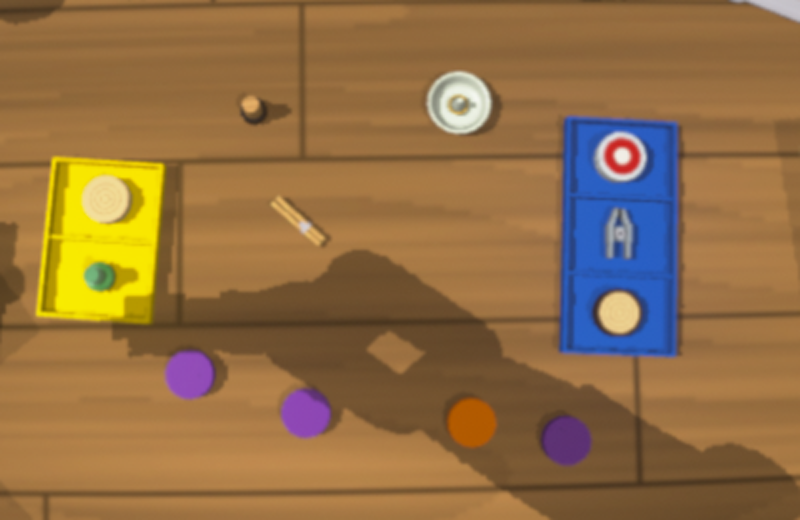

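View pics/end_s.png

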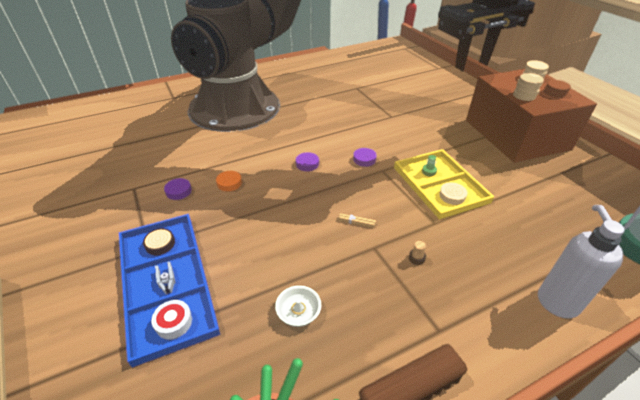

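Both views agree: the bark round, clip and tin are in the three blue wells, and the plain round and upright stopper are in the two yellow ones. The dish, cork and peg have not moved. The parked gripper shows near the box at the upper right, so I'll check for contact, move up and hand in.

Run:
```python
from pp import *
print(np.round(ctrl.read_state()["contact_force"],1)); ctrl.line_to([450,330,300]); ctrl.hold(0.5)
print(np.round(ctrl.read_state()["contact_force"],1)); print(ctrl.close_job())
```

```text
[-0.6  0.5 -0.6]
[-0.4 -0.2 -0.4]
the job is handed in; nothing more can be done
None
```

Both kits are made up and the job is handed in: all five pieces are in their wells the right way up, the dish, cork and peg show no movement in the final views, and the arm took about 48 s.

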